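# Move a dipped apple to the cooling rail and click the timer switch

### The job

Take the apple carrier off the loading rail by lifting it over the end stop, hang it on the other (cooling) rail next to it, slide it along right up to that rail's far end stop (the end away from the loading rail) and let go of it there. Then start the cooling timer: reach in under the clear visor of the timer box and press the roller lever down just until the switch clicks, hold it there for a moment, and let it spring back; pressing it much deeper bends the lever. Do not drop the apple, and leave the cartons and the bowl where they stand.

Things in the scene. Friction and masses are not known exactly. Their poses are not given: they have to be found in the camera images.
- carrier_grip (a point): Centre of the upright grip plate (12 mm thick in x, 44 wide in y, 50 tall) on the loose steel apple carrier, 0.2 to 0.4 kg. It stands on a top plate 38 (x) x 50 (y) x 6 mm, whose underside, 31 mm below this point, rests on the rail top. Hung: y along the rail, z up.
- carrier_foot (a point): Centre of the carrier's bottom plate, below the rail when hung. The carrier is a C, open at the back (+x): long front leg, back lip 10 mm deep, 28 mm between them. This plate's top is 77 mm below the top plate's underside, so on a rail it can be raised at most 47 mm: it goes on and off endways, raised about 30 mm to pass the end stops. A green apple hangs below, to 72 mm under this point.
- loading_rail: Fixed stand of the rail that bears the carrier at the start (left or right one of two like stands). Origin on the table under the rail's middle; x away from the robot, y along the rail, z up. Rail: flat bar 16 wide, 180 long (y), 30 mm tall, top at z = 200 mm. Within each end an end stop, 8 mm thick, rises 15 mm above the top. Posts 80 mm behind, 182 mm high; tray below, 14 mm high.
- cooling_rail: Fixed stand of the cooling rail, like the loading rail's, same origin and axes. It stands end to end with it, 80 to 95 mm clear between the rail ends, out of line by some 10 mm and 0.04 rad at most. A carrier against an end stop has its centre 57 mm from the rail's middle.
- roller (a point): Axis centre of the white roller (24 mm diameter, 30 mm wide) on the lever of the timer box's switch, 84 mm above the table at rest. Axes at rest: x away from the robot towards the pivot, y along the roller's axis, z up. The lever's pivot lies 70 mm behind (+x) and 12 mm below the roller's centre at rest.
- roller_lever (a joint): Angle of the roller lever, rad: 0 at rest, growing as the roller is pressed down. The switch clicks at 0.15 (roller about 10 mm down, about 3 N); the lever is bent if it passes 0.32 (about 22 mm down, about 6 N). It springs back by itself.
- timer_box: Fixed grey box, 150 (x) x 130 (y) x 45 mm, on the left or right; origin on the table under its centre, front to -x. A clear visor, x = -80 to +75 mm, 130 wide, 216 to 226 mm high, on two slim rear posts, covers the lever; front and sides are open. Reach the roller from the front, fingers pointing forward (+x) and down, 30 to 45 degrees from vertical.
- scale: Fixed bench scale on the other side, 170 x 130 x 60 mm high; origin under its centre. Not used.
- carton_a: White apple carton, 90 x 90 x 95 mm, with a stick up to 144 mm; origin under its centre. To be left alone.
- carton_b: Second such carton, alike. To be left alone.
- bowl: White plastic bowl, 150 mm across, 75 mm high; origin under its centre. To be left alone.

How it is judged:
By the outcome, as a careful person would: the job done as asked, in the order asked, and still so for the second after the job is handed in, with the robot touching nothing.
It also fails if it takes over 58 s, if anything falls off the work surface, if the arm or the gripper's body presses on something with over 40 N, if the wrist force passes 120 N, or if a joint passes its speed limit or range.

### The arm

A 6-joint arm with a two-finger parallel gripper is mounted at the origin on the work surface. World frame = base frame: x ahead of the robot, y to its left, z up, the work surface at z = 0. Lengths are in mm, angles in rad, forces in N, time in s.
With the tool pointing down it reaches from about 350 to 975 mm from the base axis. Payload 4.9 kg.
Tool frame: the origin (TCP) lies at the very end of the fingers, on their centre line; the grasp point (between the pads) lies 19 mm behind it (r.pinch_z is the distance from the TCP to the grasp point, in mm); z points along the fingers, y is the line along which they close (so a half turn about z gives the same grasp; the last joint's range is limited). The gripper opens to 85 mm and grips with 20 to 120 N. Pads are 22 mm wide; open, the fingers measure 114 mm over their backs; the gripper's body (76 mm by 85 mm) begins 54 mm behind the grasp point. The pads swing forward as they close: fully open they stand 13 mm farther back than shut.
Start: joints at [1.163, 0.053, 1.613, -0, 1.476, -0.119], TCP at [177.991, 599.1, 231.304] pointing down, gripper open.
Joint ranges: [-3.01, 3.01], [-1.01, 2.22], [0.06, 2.58], [-1.02, 4.17], [0.09, 2.62], [-3.14, 3.14]. Speed limits (rad/s): [2.57, 2.57, 3.14, 3.14, 3.14, 3.14].

### API

Orientations are given as a 3x3 rotation matrix whose columns are the frame's x, y, z axes.
In Python, from rig import r gives the robot as it stands.
- The arm moves only by the shell command python3 -m handwheel 'ROWS' [FORCE]. ROWS is a JSON object of lists of equal length, an entry for each row: "twist": the turn, a rotation vector about the tool's x, y, z in rad, a list of three; "travel": the shift along the tool's x, y, z in m, a list of three; "fingers": the closure, from 0 (fully open) to 1 (shut). A call has 1 to 12 rows; each row is the pose to reach, as a shift and turn from the pose commanded when the call began, along the tool's axes at that moment; what a row does not reach only later rows make up. A row lasts 1/10 s, in which the tool goes at most 50 mm and 8.59 degrees, less where a joint would pass 70% of its speed; a pose out of reach is approached as far as the arm can. A call with a gripper value outside its range is refused whole. The fingers move at their own pace and stop on an object; FORCE is the grip in N (left out, the last holds). Time passes only in rows, so rows that repeat a pose let the fingers close. It gives the time, the measured TCP pose, the force, the opening and the grip force at its end, in the units of the state.
- r.state(): the state, without advancing time (a new reading comes with each control period).
- r.read_camera(name): name is "scene" or "top" or "wrist"; returns the picture (420x560x3 uint8, red, green, blue); there is no depth.
- r.camera_model(name): a dict with "K" (3x3 intrinsics, pixels), "rvec" (rotation vector, rad) and "tvec" (3), from world to camera coordinates, as OpenCV has them; the wrist camera has in their place "mount" (4x4, takes a point from camera to tool coordinates, whose origin is the TCP and whose axes are the flange's). Camera axes: x right, y down, z forward; pixel columns grow to the right and rows downward; lengths in mm; the calibration is good to about 2 mm. The wrist camera is an equidistant fisheye: a pixel r from the principal point sees the ray r / f radians off the axis. A picture is of the moment at which its call begins: read the wrist's pose just before it. camera_model takes no time and is no camera call.
- r.job_done(): hands the job in; it is judged then, once.
Trained networks look in the newest picture that a camera, given by its name, has taken for a name from the list of things; names that differ only in an ending like _2 or _b are one class to them, and where a whole thing is asked for, a point or a joint stands for the part that bears it (a point fixed in the world has none). Each returns a list of dicts, best first, with "score" (0 to 1); they miss things now and then, are a little off and sometimes report something else, mostly with a low value. They report only what shows in the picture. A call takes as long as a camera call.
- r.boxes_of(camera, query): "location" ([column, row] in pixels, amid what is visible of it).
- r.place_of(camera, query): "location" ([column, row] in pixels: a listed point, or the origin of a listed thing).
The state is a dict: "t": time; "joints": joint angles; "qd": joint speeds; "effort": joint torques, N m; "eef_pos": TCP position; "tool_rot": TCP orientation; "ft_force": force on the tool from outside, world axes, zero at the start; "moment": the same for the moment, N m; "gripper_width": finger opening in mm; "grip_force": force on a finger pad.
Only numpy, scipy, OpenCV 4.12 (cv2) and the standard library are available. Lean on these libraries where they do the work, as an engineer would, in place of code of your own. Each camera call takes 0.05 s, during which the arm holds its last target. There are 200 camera calls.

## Working session

There is one attempt and no reset: what is moved stays moved. The work goes in short steps, Python scripts to look and compute and a shell command to move; the robot and the scene stay as the last step left them, time stands still between calls to the robot, and variables do not carry over. Pictures are saved under pics/ and viewed, at most 12 in all, crops included, and the job is handed in when it is done.

```bash
ls; mkdir -p pics
cat > h.py <<'E'
import numpy as np, cv2
from rig import r
def cam(n):
    m=r.camera_model(n); R=cv2.Rodrigues(np.array(m['rvec'],float))[0]; return np.array(m['K'],float),R,np.array(m['tvec'],float).ravel()
def ray(n,px):
    K,R,t=cam(n); d=R.T@np.linalg.inv(K)@np.array([px[0],px[1],1.]); return -R.T@t,d/np.linalg.norm(d)
def onz(n,px,z):
    o,d=ray(n,px); return o+d*(z-o[2])/d[2]
def proj(n,p):
    K,R,t=cam(n); q=K@(R@np.array(p,float)+t); return q[:2]/q[2]
def tri(obs):
    A=np.zeros((3,3));b=np.zeros(3);rs=[ray(n,p) for n,p in obs]
    for o,d in rs:
        P=np.eye(3)-np.outer(d,d);A+=P;b+=P@o
    x=np.linalg.solve(A,b);return x,[float(np.linalg.norm((np.eye(3)-np.outer(d,d))@(x-o))) for o,d in rs]
E
python3 - <<'E'
from h import *
np.set_printoptions(precision=1,suppress=True)
for n in('scene','top'):
    im=r.read_camera(n); cv2.imwrite(f'pics/{n}0.png',im[:,:,::-1])
    K,R,t=cam(n); print(n,K[0,0],'pos',-R.T@t,'fwd',R[2])
Z=dict(carrier_grip=231,carrier_foot=None,loading_rail=0,cooling_rail=0,roller=84,timer_box=0,scale=0,carton_a=0,bowl=0)
for q,z in Z.items():
    ob={}
    for n in('scene','top'):
        for d in r.place_of(n,q)[:3]:
            ob.setdefault(n,d['location']); print(q,n,round(d['score'],2),np.array(d['location']), onz(n,d['location'],z) if z is not None else '')
    if len(ob)==2:print('  tri',*tri(list(ob.items())))
s=r.state();print(s['t'],s['eef_pos'],np.array(s['tool_rot']),s['gripper_width'])
E
```

```text
pics
scene 431.625883321192 pos [1100.2 -207.  1106.1] fwd [-0.5  0.2 -0.8]
top 389.3930466419768 pos [ 405.    -1.4 1018.4] fwd [ 0.1  0.  -1. ]
carrier_grip scene 0.58 [331.8 209.1] [587.4  94.5 231. ]
carrier_grip top 0.79 [229.1 162.3] [598.3 101.4 231. ]
  tri [594.3  95.5 241.7] [4.600608105468209, 4.600608105468181]
carrier_foot scene 0.74 [332.  234.9] 
carrier_foot top 0.65 [233.7 178. ] 
  tri [590.9 107.4 104.9] [0.6693512868914394, 0.6693512868913879]
loading_rail scene 0.62 [334.9 250.7] [589.4 129.8   0. ]
loading_rail top 0.95 [230.1 183.8] [596.5 128.8   0. ]
  tri [594.4 127.   10.7] [0.43545799847481065, 0.4354579984749457]
cooling_rail scene 0.62 [242.4 271.3] [ 572.4 -141.9    0. ]
cooling_rail top 0.71 [329.6 190.9] [ 573.3 -134.7    0. ]
  tri [ 572.7 -138.4   -1.8] [3.578869275951815, 3.5788692759518552]
roller scene 0.35 [164.1 279.6] [ 575.  -343.8   84. ]
roller top 0.24 [343.8 265.2] [ 380.6 -152.    84. ]
  tri [ 363.9 -312.2 -350.8] [89.17605948218649, 89.17605948218653]
timer_box scene 0.63 [166.2 281. ] [ 537.7 -350.2    0. ]
timer_box top 0.85 [413.5 2
[... 154 characters left out ...]
op 0.62 [139.6 213.6] [520.4 368.    0. ]
  tri [520.3 368.6  12. ] [4.780978270481852, 4.7809782704818495]
carton_a scene 0.94 [328.2 187.9] [373.2 192.8   0. ]
carton_a scene 0.92 [215.6 221.4] [ 389.  -176.7    0. ]
carton_a top 0.8 [202.7 269.3] [372.7 199.7   0. ]
carton_a top 0.6 [345.5 261.8] [ 387.  -170.2    0. ]
carton_a top 0.26 [230.7 183.3] [597.8 127.2   0. ]
  tri [371.8 197.1  -2.7] [3.2654540347374494, 3.265454034737403]
bowl scene 0.65 [275.8 202.3] [376.5  17.2   0. ]
bowl top 0.97 [274.9 269.4] [370.   12.7   0. ]
  tri [370.6  15.8  -7.6] [3.10534207943209, 3.105342079432067]
1.0 [178.  599.1 231.3] [[-1.   0.3  0. ]
 [ 0.3  1.   0. ]
 [-0.   0.  -1. ]] 85.38664866433398
```

Run:
```python
import cv2
a=cv2.imread('pics/top0.png')[110:310,90:490];cv2.imwrite('pics/top0c.png',cv2.resize(a,(800,400),interpolation=cv2.INTER_CUBIC))
a=cv2.imread('pics/scene0.png')[130:350,110:450];cv2.imwrite('pics/scene0c.png',cv2.resize(a,(800,518),interpolation=cv2.INTER_CUBIC))
```

```text
(no output)
```

View pics/top0c.png

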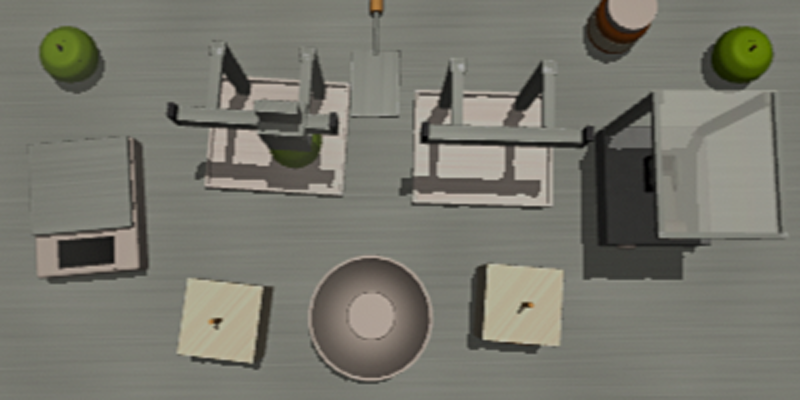

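View pics/scene0c.png

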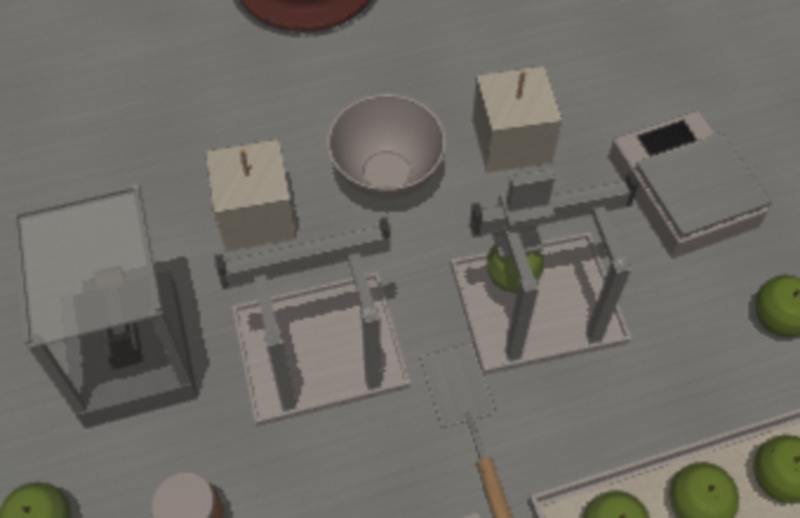

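The top crop shows the loading rail on the left (stops at px (176,166) and (258,172)) with the carrier on it. The cooling rail is on the right (stops (303,176) and (385,179)), and the timer box is at far right. The scene view agrees, and the roller shows faintly under the visor. Next I'll fit the rail poses from the end stops.

```bash
cat >> h.py <<'E'
def move(p,R=None,s=None):
    """travel (m) & twist (rotvec in tool axes) from current pose to TCP pose p,R"""
    from scipy.spatial.transform import Rotation as Ro
    s=s or r.state(); R0=np.array(s['tool_rot']); R=R0 if R is None else R
    print('travel',np.round(R0.T@(np.array(p)-np.array(s['eef_pos']))/1000,4),'twist',np.round(Ro.from_matrix(R0.T@R).as_rotvec(),4))
def down(yaw,tilt=0):
    """tool x = +y dir rotated by yaw; z down tilted forward by tilt"""
    c,s=np.cos(yaw),np.sin(yaw); f=np.array([c,s,0]); x=np.array([-s,c,0]); z=np.sin(tilt)*f-np.cos(tilt)*np.array([0,0,1.])
    return np.stack([x,np.cross(z,x),z],1)
def wproj(P,s):
    m=r.camera_model('wrist');K=np.array(m['K']);M=np.array(m['mount'])
    q=np.linalg.inv(M)@np.r_[np.array(s['tool_rot']).T@(np.array(P)-s['eef_pos']),1];q=q[:3]
    th=np.arctan2(np.hypot(q[0],q[1]),q[2]);a=q[:2]/np.hypot(q[0],q[1])*th
    return np.array([K[0,0]*a[0]+K[0,2],K[1,1]*a[1]+K[1,2]])
def wray(px,s):
    m=r.camera_model('wrist');K=np.array(m['K']);M=np.array(m['mount']);R=np.array(s['tool_rot'])
    a=np.array([(px[0]-K[0,2])/K[0,0],(px[1]-K[1,2])/K[1,1]]);th=np.hypot(*a)
    d=np.r_[a/th*np.sin(th),np.cos(th)];return R@M[:3,3]+s['eef_pos'],R@M[:3,:3]@d
def wonz(px,s,z):
    o,d=wray(px,s);return o+d*(z-o[2])/d[2]
E
python3 - <<'E'
from h import *
from scipy.optimize import least_squares
np.set_printoptions(precision=3,suppress=True)
def stops(v):
    x,y,a=v;return [np.array([x-np.sin(a)*e,y+np.cos(a)*e,210]) for e in(86,-86)]
sc=lambda c:np.array(c)/2.353+[110,130]; tp=lambda c:np.array(c)/2+[90,110]
D={'load':{'top':[tp((172,113)),tp((334,124))],'scene':[sc((631,192)),sc((477,218))]},
   'cool':{'top':[tp((426,133)),tp((589,137))],'scene':[sc((384,233)),sc((223,269))]}}
for k,ob in D.items():
    f=lambda v:np.concatenate([proj(n,p)-o for n in ob for p,o in zip(stops(v),ob[n])])
    s=least_squares(f,[590,100,0]);print(k,s.x,s.fun)
    # overlay
for n in('scene','top'):
    print(n,'roller',[(d['score'],d['location']) for d in r.boxes_of(n,'roller')])
print(r.camera_model('wrist'))
move([560,60,360],down(0))
E
```

```text
load [595.462 129.9    -0.091] [ 0.785 -3.303  0.316 -2.847  0.133 -4.848 -0.895 -3.659]
cool [ 572.667 -137.662   -0.043] [-0.233 -2.814 -0.048 -2.673 -0.115 -3.806 -1.907 -3.118]
scene roller [(0.43, [161.1, 272.1])]
top roller []
{'K': array([[325.192,   0.   , 277.267],
       [  0.   , 325.192, 204.882],
       [  0.   ,   0.   ,   1.   ]]), 'mount': array([[   0.001,   -0.952,   -0.306,   79.157],
       [   1.   ,    0.001,    0.001,    0.667],
       [  -0.001,   -0.306,    0.952, -143.966],
       [   0.   ,    0.   ,    0.   ,    1.   ]])}
travel [-0.52  -0.408 -0.129] twist [-0.     0.     1.282]
```

```bash
python3 - <<'E'
from h import *
from scipy.optimize import least_squares
np.set_printoptions(precision=3,suppress=True)
def stops(v):
    x,y,a,z=v;return [np.array([x-np.sin(a)*e,y+np.cos(a)*e,z]) for e in(86,-86)]
sc=lambda c:np.array(c)/2.353+[110,130]; tp=lambda c:np.array(c)/2+[90,110]
D={'load':{'top':[tp((172,113)),tp((334,124))],'scene':[sc((631,192)),sc((477,218))]},
   'cool':{'top':[tp((426,133)),tp((589,137))],'scene':[sc((384,233)),sc((223,269))]}}
for k,ob in D.items():
    f=lambda v:np.concatenate([proj(n,p)-o for n in ob for p,o in zip(stops(v),ob[n])])
    s=least_squares(f,[590,100,0,200]);print(k,s.x,s.fun)
E
python3 -m handwheel '{"twist":[[0,0,0.2],[0,0,0.35],[0,0,0.5],[0,0,0.65],[0,0,0.8],[0,0,0.95],[0,0,1.1],[0,0,1.25],[0,0,1.282],[0,0,1.282],[0,0,1.282],[0,0,1.282]],"travel":[[0,0,-0.04],[-0.04,-0.03,-0.08],[-0.08,-0.06,-0.1],[-0.12,-0.09,-0.12],[-0.16,-0.12,-0.129],[-0.2,-0.15,-0.129],[-0.235,-0.185,-0.129],[-0.27,-0.215,-0.129],[-0.305,-0.24,-0.129],[-0.34,-0.27,-0.129],[-0.38,-0.3,-0.129],[-0.42,-0.33,-0.129]],"fingers":[0,0,0,0,0,0,0,0,0,0,0,0]}'
```

```text
load [594.275 134.622  -0.093 187.421] [ 1.35  -0.374 -1.252  0.085 -0.09  -0.696  0.085  0.237]
cool [ 571.063 -138.848   -0.044  192.021] [-0.146 -0.427 -1.682 -0.174 -0.702 -0.36  -1.481  0.058]
t: 2.3
eef_pos: [484.0, 165.8, 360.7]
tool_rot: [[0.0, 1.0, 0.001], [1.0, -0.0, 0.0], [0.0, 0.001, -1.0]]
ft_force: [1.0, 0.4, 0.1]
gripper_width: 85.4
grip_force: 0.0
```

```bash
python3 -m handwheel '{"twist":[[0,0,0],[0,0,0],[0,0,0],[0,0,0],[0,0,0]],"travel":[[-0.03,0.02,0],[-0.065,0.045,0],[-0.1,0.07,0],[-0.106,0.076,0],[-0.106,0.076,0]],"fingers":[0,0,0,0,0]}'
python3 - <<'E'
from h import *
np.set_printoptions(precision=1,suppress=True)
s=r.state();im=r.read_camera('wrist');cv2.imwrite('pics/w1.png',im[:,:,::-1])
print(s['t'],s['eef_pos'],s['joints'])
for q,z in dict(carrier_grip=231,carrier_foot=120,loading_rail=0,cooling_rail=0,roller=84,timer_box=0).items():
    for d in r.place_of('wrist',q)[:2]: print(q,round(d['score'],2),np.array(d['location']),wonz(d['location'],s,z))
cv2.imwrite('pics/w1b.png',cv2.resize(im[:,:,::-1],(784,588),interpolation=cv2.INTER_CUBIC))
E
```

```text
t: 2.8
eef_pos: [559.7, 60.6, 359.8]
tool_rot: [[0.002, 1.0, -0.001], [1.0, -0.002, 0.0], [0.0, -0.001, -1.0]]
ft_force: [-0.2, 0.9, 0.4]
gripper_width: 85.6
grip_force: 0.0
2.8 [559.7  60.6 359.8] [-0.  -0.1  1.6  0.   1.7 -0. ]
carrier_grip 0.67 [316.5 149.8] [592.5 101.3 231. ]
carrier_grip 0.23 [286.  262.2] [567.4  -4.5 231. ]
loading_rail 0.68 [299.6 111.5] [593.2 128.3   0. ]
cooling_rail 0.7 [286.4 263.4] [ 574.7 -129.2    0. ]
roller 0.38 [167.2 189.1] [406.1  28.3  84. ]
timer_box 0.55 [265.4 353.3] [ 533.8 -345.9    0. ]
```

View pics/w1b.png

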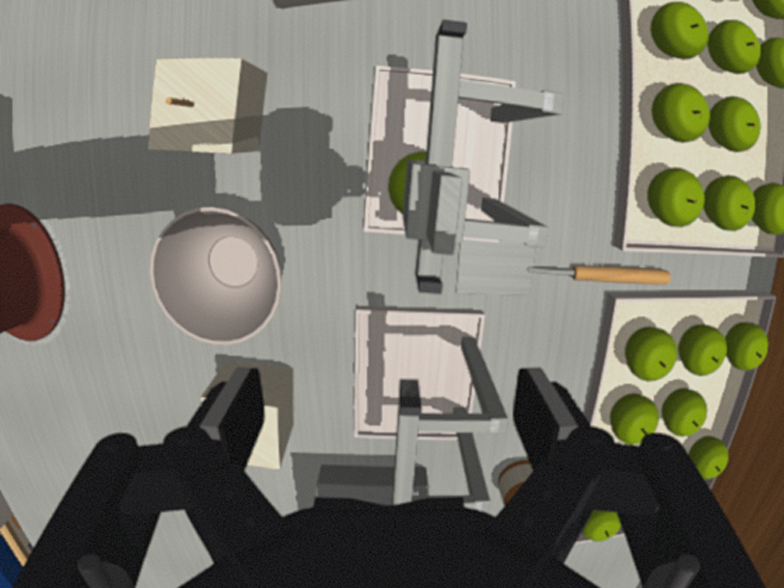

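The wrist view shows the carrier at (437,205) on the loading rail, with stops at (455,24) and (429,288). The cooling rail's near stop is at (409,388), and both of its posts are visible. I'll compute the positions and compare these views.

Run:
```python
from h import *
np.set_printoptions(precision=1,suppress=True)
s=r.state()
for n,c,z in [('load+ stop',(455,24),215),('load- stop',(429,288),215),('cool+ stop',(409,392),215),('load rail mid upper',(444,100),200),('load rail L',(432,110),200),('load rail R',(458,110),200),('cool rail L',(396,480),200),('cool rail R',(418,480),200),
  ('grip top L+',(440,168),256),('grip top R+',(469,168),256),('grip top R-',(464,252),256),('grip top L-',(435,250),256),
  ('Ltray',(376,67),14),('',(515,82),14),('',(499,228),14),('',(365,229),14),('Ctray',(357,307),14),('',(484,312),14),('',(480,437),14),('',(354,435),14)]:
    print(n,c,wonz(np.array(c)/1.4,s,z))
im=cv2.imread('pics/w1.png')
a=cv2.resize(im[10:215,255:355],(400,820),interpolation=cv2.INTER_CUBIC)
b=cv2.resize(im[200:370,245:375],None,fx=3.5,fy=3.5,interpolation=cv2.INTER_CUBIC)
a=cv2.resize(a,(292,600));cv2.imwrite('pics/w1c.png',np.hstack([a,cv2.resize(b,(459,600))]))
```

```text
load+ stop (455, 24) [600.1 222.5 215. ]
load- stop (429, 288) [586.   48.3 215. ]
cool+ stop (409, 392) [574.2 -32.3 215. ]
load rail mid upper (444, 100) [594.9 173.2 200. ]
load rail L (432, 110) [587.  166.2 200. ]
load rail R (458, 110) [604.3 166.8 200. ]
cool rail L (396, 480) [ 566.  -133.4  200. ]
cool rail R (418, 480) [ 585.3 -133.6  200. ]
grip top L+ (440, 168) [586.5 130.  256. ]
grip top R+ (469, 168) [602.5 130.5 256. ]
grip top R- (464, 252) [601.4  83.  256. ]
grip top L- (435, 250) [584.8  84.  256. ]
Ltray (376, 67) [545.4 227.3  14. ]
 (515, 82) [695.1 216.9  14. ]
 (499, 228) [682.2  53.6  14. ]
 (365, 229) [533.3  50.8  14. ]
Ctray (357, 307) [523.1 -40.   14. ]
 (484, 312) [671.2 -46.2  14. ]
 (480, 437) [ 682.7 -226.9   14. ]
 (354, 435) [ 514.4 -221.    14. ]
```

View pics/w1c.png

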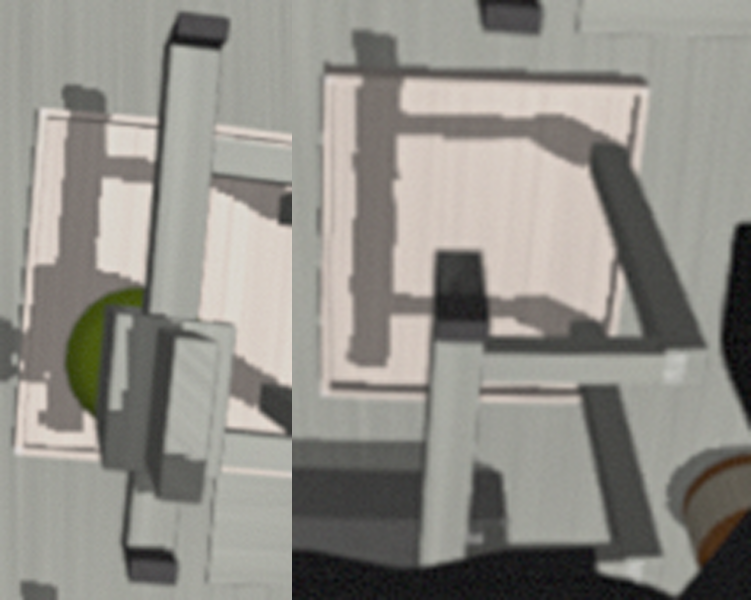

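Run:
```python
from h import *
np.set_printoptions(precision=1,suppress=True)
s=r.state()
L=lambda c:(255+c[0]/2.92,10+c[1]/2.927)
C=lambda c:(245+(c[0]-292)/3.53,200+c[1]/3.53)
for n,p,z in [('load+ outer top',L((202,14)),215),('load- outer top',L((152,580)),215),('rail top mid at -y',L((147,500)),200),('rail top mid at +y',L((193,60)),200),
 ('cool+ inner top',C((462,339)),215),('cool+ outer bottom',C((458,250)),170),('cool mid a',C((457,360)),200),('cool mid b',C((446,555)),200)]:
    print(n,wonz(p,s,z))
```

```text
load+ outer top [599.4 224.7 215. ]
load- outer top [586.6  45.9 215. ]
rail top mid at -y [585.6  68.7 200. ]
rail top mid at +y [598.5 213.  200. ]
cool+ inner top [575.7 -52.4 215. ]
cool+ outer bottom [576.2 -46.7 170. ]
cool mid a [575.2 -70.6 200. ]
cool mid b [ 573.6 -158.9  200. ]
```

Fits: loading rail mid ≈ (593,135), yaw ≈ −0.08. Cooling rail mid ≈ (572,−136), yaw ≈ −0.04. The gap comes out at about 91 mm, which agrees with the spec. The grip is at ≈ (592,101). Now I'll go down and grasp it.

```bash
python3 -m handwheel '{"twist":[[0,0,0.08],[0,0,0.08],[0,0,0.08],[0,0,0.08],[0,0,0.08],[0,0,0.08],[0,0,0.08],[0,0,0.08],[0,0,0.08],[0,0,0.08],[0,0,0.08]],"travel":[[0.02,0.016,0.01],[0.04,0.032,0.03],[0.04,0.032,0.055],[0.04,0.032,0.08],[0.04,0.032,0.1],[0.04,0.032,0.115],[0.04,0.032,0.13],[0.04,0.032,0.14],[0.04,0.032,0.146],[0.04,0.032,0.146],[0.04,0.032,0.146]],"fingers":[0,0,0,0,0,0,0,0,0,0,0]}'
python3 - <<'E'
from h import *
np.set_printoptions(precision=1,suppress=True)
s=r.state();im=r.read_camera('wrist');cv2.imwrite('pics/w2.png',im[:,:,::-1])
print(s['t'],s['eef_pos'])
for P in([592,101,231],[592,123,256],[592,79,256]):print(wproj(P,s))
for d in r.place_of('wrist','carrier_grip')[:2]: print(round(d['score'],2),np.array(d['location']),wonz(d['location'],s,231))
E
```

```text
t: 4.25
eef_pos: [591.7, 101.7, 215.1]
tool_rot: [[0.08, 0.997, 0.001], [0.997, -0.08, 0.0], [0.0, 0.001, -1.0]]
ft_force: [0.4, -0.8, -0.3]
gripper_width: 85.5
grip_force: 0.0
4.25 [591.7 101.7 215.1]
[279.  285.3]
[274.7 270.5]
[283.2 357.3]
0.89 [277. 288.] [591.   99.6 231. ]
```

View pics/w2.png

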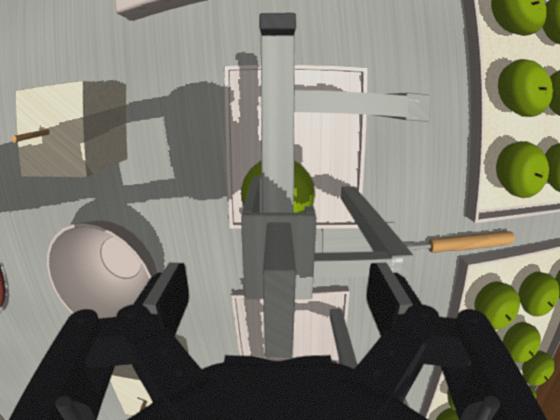

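The plate (column 279) sits centred between the fingers, and the rail runs vertically in the picture, so the yaw matches. I'll grip.

```bash
python3 -m handwheel '{"twist":[[0,0,0],[0,0,0],[0,0,0],[0,0,0],[0,0,0],[0,0,0],[0,0,0],[0,0,0]],"travel":[[0,0,0],[0,0,0],[0,0,0],[0,0,0],[0,0,0],[0,0,0],[0,0,0],[0,0,0]],"fingers":[1,1,1,1,1,1,1,1]}' 70
```

```text
t: 5.15
eef_pos: [591.4, 101.7, 214.5]
tool_rot: [[0.08, 0.997, 0.001], [0.997, -0.08, 0.0], [0.0, 0.001, -1.0]]
ft_force: [1.5, 0.2, 0.8]
gripper_width: 11.3
grip_force: 68.9
```

```bash
python3 -m handwheel '{"twist":[[0,0,0],[0,0,0],[0,0,0],[0,0,0],[0,0,0],[0,0,0],[0,0,0],[0,0,0],[0,0,0],[0,0,0]],"travel":[[0,0,-0.003],[0,0,-0.007],[0,0,-0.011],[0,0,-0.015],[0,0,-0.019],[0,0,-0.023],[0,0,-0.027],[0,0,-0.03],[0,0,-0.031],[0,0,-0.031]],"fingers":[1,1,1,1,1,1,1,1,1,1]}'
python3 - <<'E'
from h import *
np.set_printoptions(precision=2,suppress=True)
s=r.state();im=r.read_camera('wrist');cv2.imwrite('pics/w3.png',im[:,:,::-1])
print(s['t'],s['eef_pos'],s['ft_force'],s['moment'],s['gripper_width'])
a=cv2.resize(im[0:420,180:400,::-1],None,fx=1.4,fy=1.4)
i2=r.read_camera('scene');b=cv2.resize(i2[180:300,180:360,::-1],None,fx=2.7,fy=2.7,interpolation=cv2.INTER_CUBIC)
o=np.zeros((588,308+486,3),np.uint8);o[:,:308]=a;o[:324,308:]=b;cv2.imwrite('pics/m3.png',o)
E
```

```text
t: 6.15
eef_pos: [591.3, 101.7, 245.6]
tool_rot: [[0.08, 0.997, 0.0], [0.997, -0.08, 0.0], [0.0, 0.0, -1.0]]
ft_force: [-0.7, 0.7, -3.0]
gripper_width: 11.3
grip_force: 68.4
6.15 [591.33 101.7  245.56] [-0.68  0.69 -3.01] [-0.02 -0.01 -0.02] 11.263915902609122
```

View pics/m3.png

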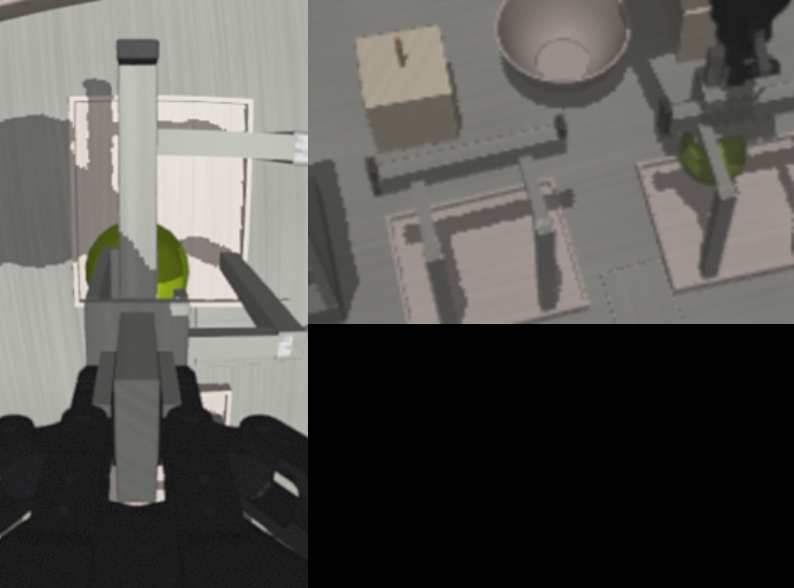

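It is gripped and lifted 31 mm, at a weight of about 3 N. The rail (wrist view, column ~138) is centred under the top plate. While I still have the clear initial pictures, I'll refine the cooling rail's line from them, using the loading rail to check for bias.

Run:
```python
from h import *
np.set_printoptions(precision=1,suppress=True,linewidth=200)
xs=np.arange(-22,22.1,2)
for n in('top','scene'):
    g=cv2.cvtColor(cv2.imread(f'pics/{n}0.png'),cv2.COLOR_BGR2GRAY).astype(np.float32)
    for nm,mid,a,es in(('load',(593,135.3),-.08,(70,45,20,-65)),('cool',(572.5,-136),-.04,(70,50,25,0,-25,-50,-70))):
        for e in es:
            p=np.array([proj(n,(mid[0]-np.sin(a)*e+x*np.cos(a),mid[1]+np.cos(a)*e+x*np.sin(a),200)) for x in xs],np.float32)
            v=cv2.remap(g,p[:,0:1],p[:,1:2],cv2.INTER_LINEAR).ravel()
            print(n,nm,e,v.astype(int))
```

```text
top load 70 [122 122 122 121  95  41  28  51 122 135 132 128 125 125 126 125 124 123 124 121 124 122 121]
top load 45 [130 133 135 136  97  45  30  65 135 136 135 130 126 125 130 131 128 127 128 128 129 129 129]
top load 20 [ 81  81  81  82  60  36  35  91 135 134 133 130 126 126 127  93  81  81  81  79  79  85 102]
top load -65 [ 66  66  69  86  94  58  47  59 126 135 135 131 129 128 125 110  89  86  85  87  87  86  86]
top cool 70 [142 145 146 131  80  38  54 108 142 145 138 135 135 136 112  91  83  83  82  82  82  83  84]
top cool 50 [175 176 178 154  89  36  54 143 144 144 140 134 133 132 125 126 136 137 137 137 138 138 138]
top cool 25 [175 175 177 169  72  26  39 120 143 141 137 132 129 130 142 173 177 175 171 170 168 169 169]
top cool 0 [141 143 143 120  61  31  53 102 135 140 136 130 128 127 116  92  83  82 112 150 169 169 169]
top cool -25 [175 177 178 142  76  36  66 133 135 137 134 130 125 126 137 162 176 174 173 173 172 172 176]
top cool -50 [146 147 150 132  68  29  39 126 136 137 133 130 128 129 132 134 134 134 134 135 135 135 134]
top cool -70 [115 117 121 120  53  28 
[... 559 characters left out ...]
6 115 113 112 111 105  88  76  71  71  71  71  71]
scene cool 50 [110 110 111 111 111 111 111 108 107 115 116 115 114 112 110 107  87  76  72  72  79  90 106]
scene cool 25 [108 109 110 110 110 110 110 110 113 115 115 114 113 111 110 104  91  77  72  70  70  70  71]
scene cool 0 [106 108 109 110 111 111 110 109 109 111 113 113 112 111 110 108  92  75  71  70  70  69  72]
scene cool -25 [ 88  88  89  91  98 107 109 106 103 109 113 114 112 110 108 104  81  72  70  70  69  69  70]
scene cool -50 [ 88  89  91  97 107 110 112 113 115 115 114 114 113 111 109 101  87  73  71  72  78  98 109]
scene cool -70 [ 89  90  94 101 107 110 110 108 108 111 114 113 112 111 109  99  85  74  71  70  70  70  72]
```

```bash
python3 -m handwheel '{"twist":[[0,0,0],[0,0,0],[0,0,0],[0,0,0],[0,0,0],[0,0,0],[0,0,0],[0,0,0],[0,0,-0.01],[0,0,-0.02],[0,0,-0.03],[0,0,-0.04]],"travel":[[-0.003,0,0],[-0.01,0,0],[-0.02,0,0],[-0.032,0,0],[-0.044,0,0],[-0.056,0,0],[-0.068,0,0],[-0.08,0,0],[-0.09,-0.001,0],[-0.097,-0.003,0],[-0.101,-0.005,0],[-0.1025,-0.006,0]],"fingers":[1,1,1,1,1,1,1,1,1,1,1,1]}'
python3 - <<'E'
from h import *
np.set_printoptions(precision=1,suppress=True)
s=r.state();print(s['t'],s['eef_pos'],s['ft_force'])
im=r.read_camera('scene');b=cv2.resize(im[180:300,160:360,::-1],(800,480),interpolation=cv2.INTER_CUBIC);cv2.imwrite('pics/s4.png',b)
for d in r.place_of('scene','carrier_foot')[:2]:print(d['score'],onz('scene',d['location'],145),tri([('scene',d['location']),('scene',d['location'])])[0] if 0 else '')
E
```

```text
t: 7.45
eef_pos: [576.8, -0.3, 245.3]
tool_rot: [[0.039, 0.999, -0.0], [0.999, -0.039, 0.0], [0.0, -0.0, -1.0]]
ft_force: [0.1, 0.6, -3.9]
gripper_width: 11.3
grip_force: 68.3
7.45 [576.8  -0.3 245.3] [ 0.1  0.6 -3.9]
0.97 [579.    2.8 145. ] 
0.29 [479.2 134.7 145. ]
```

View pics/s4.png

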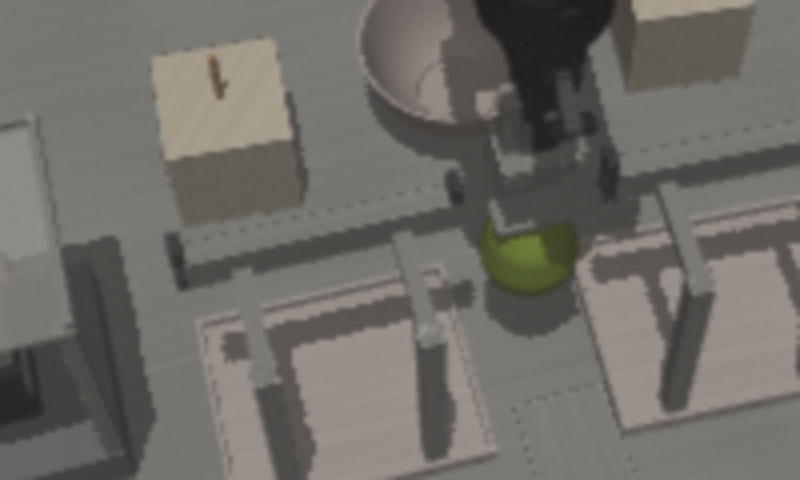

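The carrier hangs level in the gap at scene crop (530,150), with the apple attached and the near stop at (455,185) clear. I'll enter the cooling rail along its line.

```bash
python3 -m handwheel '{"twist":[[0,0,0],[0,0,0],[0,0,0],[0,0,0],[0,0,0],[0,0,0],[0,0,0],[0,0,0],[0,0,0],[0,0,0]],"travel":[[-0.003,0,0],[-0.009,0,0],[-0.016,0,0],[-0.024,0,0],[-0.032,0,0],[-0.04,0,0],[-0.048,0,0],[-0.056,0,0],[-0.062,0,0],[-0.064,0,0]],"fingers":[1,1,1,1,1,1,1,1,1,1]}'
python3 - <<'E'
from h import *
np.set_printoptions(precision=1,suppress=True)
s=r.state();print(s['t'],s['eef_pos'],s['ft_force'],s['moment'])
im=r.read_camera('wrist');cv2.imwrite('pics/w5.png',im[:,:,::-1])
g=cv2.cvtColor(im,cv2.COLOR_RGB2GRAY)
# near stop/rail vs top plate across columns
for y,z in((-48,215),(-42,180),):
    print(wproj((576,y,z),s))
i2=r.read_camera('scene')
b=cv2.resize(i2[180:300,160:310,::-1],None,fx=2.6,fy=2.6,interpolation=cv2.INTER_CUBIC)
a=cv2.resize(im[:,180:400,::-1],None,fx=1.4,fy=1.4)
o=np.zeros((588,308+390,3),np.uint8);o[:,:308]=a;o[:312,308:]=b;cv2.imwrite('pics/m5.png',o)
E
```

```text
t: 8.55
eef_pos: [574.5, -64.7, 245.3]
tool_rot: [[0.041, 0.999, -0.0], [0.999, -0.041, -0.0], [-0.0, -0.0, -1.0]]
ft_force: [-0.0, -0.1, -3.7]
gripper_width: 11.4
grip_force: 68.3
8.55 [574.5 -64.7 245.3] [-0.  -0.1 -3.7] [-0.1 -0.   0. ]
[279.4 215.9]
[278.7 189.7]
```

View pics/m5.png

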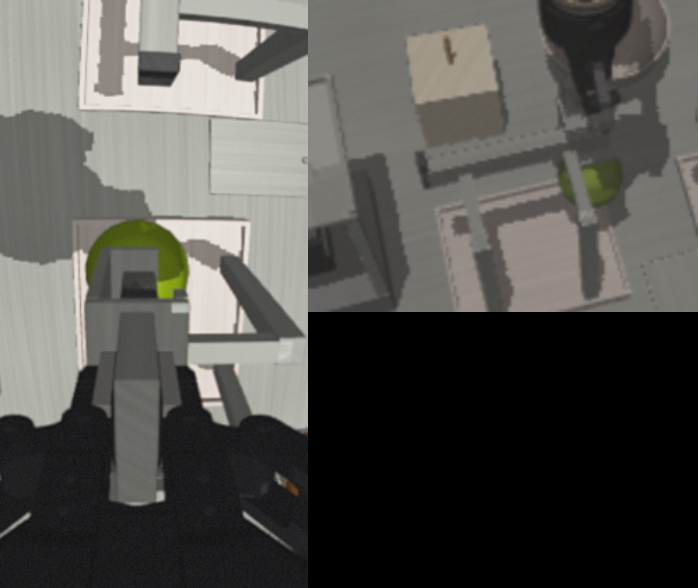

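The near stop is centred in the C (columns 121–156, with the C spanning 87–188), and the force shows only the weight. I'll continue past the stop.

```bash
python3 -m handwheel '{"twist":[[0,0,0],[0,0,0],[0,0,0],[0,0,0],[0,0,0],[0,0,0],[0,0,0],[0,0,0],[0,0,0],[0,0,0],[0,0,0]],"travel":[[-0.003,0,0],[-0.01,0,0],[-0.02,0,0],[-0.032,0,0],[-0.044,0,0],[-0.056,0,0],[-0.068,0,0],[-0.08,0,0],[-0.09,0,0],[-0.097,0,0],[-0.1,0,0]],"fingers":[1,1,1,1,1,1,1,1,1,1,1]}'
python3 -m handwheel '{"twist":[[0,0,0],[0,0,0],[0,0,0],[0,0,0],[0,0,0],[0,0,0],[0,0,0],[0,0,0]],"travel":[[0,0,0.003],[0,0,0.008],[0,0,0.013],[0,0,0.018],[0,0,0.022],[0,0,0.026],[0,0,0.028],[0,0,0.029]],"fingers":[1,1,1,1,1,1,1,1]}'
```

```text
t: 9.75
eef_pos: [570.4, -164.7, 245.3]
tool_rot: [[0.041, 0.999, -0.0], [0.999, -0.041, 0.0], [0.0, -0.0, -1.0]]
ft_force: [0.1, 0.9, -2.5]
gripper_width: 11.0
grip_force: 68.3
t: 10.55
eef_pos: [570.5, -163.8, 216.0]
tool_rot: [[0.04, 0.999, -0.0], [0.999, -0.04, 0.0], [0.0, -0.0, -1.0]]
ft_force: [0.1, -0.8, -4.6]
gripper_width: 11.4
grip_force: 68.3
```

```bash
python3 -m handwheel '{"twist":[[0,0,0],[0,0,0],[0,0,0],[0,0,0]],"travel":[[0,0,0.0005],[0,0,0.001],[0,0,0.0015],[0,0,0.0015]],"fingers":[1,1,1,1]}'
python3 -m handwheel '{"twist":[[0,0,0],[0,0,0],[0,0,0],[0,0,0],[0,0,0]],"travel":[[-0.003,0,0],[-0.008,0,0],[-0.014,0,0],[-0.018,0,0],[-0.02,0,0]],"fingers":[1,1,1,1,1]}'
```

```text
t: 10.95
eef_pos: [570.6, -163.9, 214.9]
tool_rot: [[0.04, 0.999, 0.0], [0.999, -0.04, -0.0], [-0.0, 0.0, -1.0]]
ft_force: [-0.1, -0.3, -3.8]
gripper_width: 11.2
grip_force: 68.3
t: 11.45
eef_pos: [569.6, -184.6, 214.8]
tool_rot: [[0.041, 0.999, -0.0], [0.999, -0.041, -0.0], [-0.0, -0.0, -1.0]]
ft_force: [-0.2, 0.7, -4.7]
gripper_width: 11.4
grip_force: 68.3
```

```bash
python3 -m handwheel '{"twist":[[0,0,0],[0,0,0],[0,0,0],[0,0,0]],"travel":[[0,0,0.0005],[0,0,0.001],[0,0,0.001],[0,0,0.001]],"fingers":[1,1,1,1]}'
python3 -m handwheel '{"twist":[[0,0,0],[0,0,0],[0,0,0],[0,0,0],[0,0,0],[0,0,0]],"travel":[[-0.0015,0,0],[-0.003,0,0],[-0.0045,0,0],[-0.006,0,0],[-0.007,0,0],[-0.007,0,0]],"fingers":[1,1,1,1,1,1]}'
```

```text
t: 11.85
eef_pos: [569.9, -184.1, 214.5]
tool_rot: [[0.04, 0.999, 0.001], [0.999, -0.04, -0.001], [-0.001, 0.001, -1.0]]
ft_force: [-1.3, -2.4, 0.4]
gripper_width: 11.3
grip_force: 68.9
t: 12.45
eef_pos: [569.9, -190.7, 214.4]
tool_rot: [[0.04, 0.999, 0.001], [0.999, -0.04, 0.0], [0.0, 0.001, -1.0]]
ft_force: [0.7, 4.2, 4.5]
gripper_width: 11.2
grip_force: 69.3
```

```bash
python3 -m handwheel '{"twist":[[0,0,0],[0,0,0],[0,0,0]],"travel":[[-0.001,0,0],[-0.002,0,0],[-0.002,0,0]],"fingers":[1,1,1]}'
python3 -m handwheel '{"twist":[[0,0,0],[0,0,0]],"travel":[[-0.001,0,0],[-0.001,0,0]],"fingers":[1,1]}'
```

```text
t: 12.75
eef_pos: [569.7, -192.7, 214.5]
tool_rot: [[0.04, 0.999, 0.001], [0.999, -0.04, 0.0], [0.0, 0.001, -1.0]]
ft_force: [0.2, 4.8, 5.6]
gripper_width: 10.8
grip_force: 69.4
t: 12.95
eef_pos: [569.7, -193.6, 214.4]
tool_rot: [[0.04, 0.999, 0.001], [0.999, -0.04, 0.0], [0.0, 0.001, -1.0]]
ft_force: [-0.1, 4.3, 4.5]
gripper_width: 11.3
grip_force: 69.4
```

```bash
for i in 1 2 3; do python3 -m handwheel '{"twist":[[0,0,0],[0,0,0]],"travel":[[-0.001,0,0],[-0.001,0,0]],"fingers":[1,1]}' | egrep 'pos|force: \['; done
```

```text
eef_pos: [569.7, -193.7, 214.5]
ft_force: [-0.4, 7.7, 6.2]
eef_pos: [569.7, -193.8, 214.6]
ft_force: [0.1, 11.1, 6.3]
eef_pos: [569.7, -193.9, 214.6]
ft_force: [0.0, 13.7, 7.7]
```

Contact with the far stop at y = −193.7, against a predicted −193. I'll relax the push, open, and retreat upward.

```bash
python3 -m handwheel '{"twist":[[0,0,0],[0,0,0],[0,0,0],[0,0,0],[0,0,0],[0,0,0],[0,0,0],[0,0,0],[0,0,0],[0,0,0]],"travel":[[0.001,0,0],[0.002,0,0],[0.002,0,0],[0.002,0,0],[0.002,0,0],[0.002,0,0],[0.002,0,0],[0.002,0,0],[0.002,0,0],[0.002,0,0]],"fingers":[1,1,0.8,0.7,0.5,0.3,0.1,0,0,0]}'
python3 -m handwheel '{"twist":[[0,0,0],[0,0,0],[0,0,0],[0,0,0],[0,0,0],[0,0,0],[0,0,0],[0,0,0]],"travel":[[0,0,-0.005],[0,0,-0.015],[0,0,-0.03],[0,0,-0.05],[0,0,-0.075],[0,0,-0.1],[0,0,-0.12],[0,0,-0.12]],"fingers":[0,0,0,0,0,0,0,0]}'
python3 - <<'E'
from h import *
np.set_printoptions(precision=1,suppress=True)
s=r.state();print(s['t'],s['eef_pos'],s['ft_force'])
im=r.read_camera('wrist');cv2.imwrite('pics/w6.png',im[:,:,::-1])
for q,z in(('carrier_grip',231),('roller',84),('timer_box',0)):
    for d in r.place_of('wrist',q)[:2]: print(q,round(d['score'],2),np.array(d['location']),wonz(d['location'],s,z))
E
```

```text
t: 14.55
eef_pos: [569.3, -194.9, 213.8]
tool_rot: [[0.04, 0.999, -0.0], [0.999, -0.04, -0.0], [-0.0, -0.0, -1.0]]
ft_force: [-0.5, -0.0, 0.5]
gripper_width: 85.5
grip_force: 0.0
t: 15.35
eef_pos: [570.8, -195.5, 339.9]
tool_rot: [[0.04, 0.999, 0.008], [0.999, -0.04, -0.004], [-0.004, 0.008, -1.0]]
ft_force: [-0.2, -0.1, 0.4]
gripper_width: 85.5
grip_force: 0.0
15.35 [ 570.8 -195.5  339.9] [-0.2 -0.1  0.4]
carrier_grip 0.97 [273.6 201.8] [ 568.3 -195.1  231. ]
roller 0.52 [276.2 173.2] [ 570.9 -203.9   84. ]
timer_box 0.93 [259.3 250.4] [ 537.5 -350.8    0. ]
```

The carrier stays at y ≈ −195, and the wrist force is back to zero. Now the timer box: I'll get its yaw from the visor corners and plan a front viewing pose with the tool tilted.

```bash
cat >> h.py <<'E'
def press_rot(yaw,tilt):
    D=down(yaw,tilt); return np.stack([-D[:,1],D[:,0],D[:,2]],1)
E
python3 - <<'E'
from h import *
np.set_printoptions(precision=3,suppress=True)
tp=lambda c:np.array(c)/2+[90,110]; sc=lambda c:np.array(c)/2.353+[110,130]
V=[onz('top',tp(c),226) for c in((653,90),(775,92),(783,236),(657,236))]
print(np.array(V)); print(np.array([onz('scene',sc(c),226) for c in((20,215),(137,188),(155,312),(38,345))]))
s=r.state();print(s['joints'],np.array(s['tool_rot']))
move([390,-350,260],press_rot(0,np.deg2rad(38)))
for n,c in(('top',tp((672,172))),('scene',sc((105,275)))):print(n,onz(n,c,84))
E
```

```text
[[ 608.701 -287.61   226.   ]
 [ 604.515 -413.415  226.   ]
 [ 455.138 -410.178  226.   ]
 [ 456.965 -283.014  226.   ]]
[[ 464.873 -404.452  226.   ]
 [ 467.561 -285.594  226.   ]
 [ 614.506 -292.825  226.   ]
 [ 615.768 -403.547  226.   ]]
[-0.453 -0.042  1.542  0.     1.644 -0.413] [[ 0.04   0.999 -0.002]
 [ 0.999 -0.04   0.001]
 [ 0.001 -0.002 -1.   ]]
travel [-0.163 -0.172  0.073] twist [-0.533 -0.513 -1.546]
top [ 543.39  -355.996   84.   ]
scene [ 472.778 -352.704   84.   ]
```

```bash
python3 -m handwheel '{"twist":[[-0.04,-0.04,-0.12],[-0.085,-0.082,-0.248],[-0.13,-0.125,-0.376],[-0.175,-0.168,-0.505],[-0.22,-0.21,-0.635],[-0.265,-0.253,-0.765],[-0.31,-0.297,-0.895],[-0.355,-0.341,-1.027],[-0.4,-0.384,-1.158],[-0.444,-0.427,-1.288],[-0.488,-0.47,-1.417],[-0.533,-0.513,-1.546]],"travel":[[-0.01,-0.012,-0.01],[-0.025,-0.03,-0.01],[-0.04,-0.05,-0.01],[-0.055,-0.07,-0.01],[-0.07,-0.09,-0.01],[-0.085,-0.11,-0.01],[-0.1,-0.13,0],[-0.115,-0.15,0],[-0.13,-0.165,0.02],[-0.145,-0.172,0.04],[-0.155,-0.172,0.06],[-0.163,-0.172,0.073]],"fingers":[0.3,0.6,0.8,1,1,1,1,1,1,1,1,1]}'
python3 -m handwheel '{"twist":[[0,0,0],[0,0,0],[0,0,0]],"travel":[[0,0,0],[0,0,0],[0,0,0]],"fingers":[1,1,1]}'
python3 - <<'E'
from h import *
np.set_printoptions(precision=2,suppress=True)
s=r.state();im=r.read_camera('wrist');cv2.imwrite('pics/w7.png',im[:,:,::-1])
print(s['t'],s['eef_pos'],s['joints']); print(np.array(s['tool_rot']),s['gripper_width'])
move([390,-350,260],press_rot(-.02,np.deg2rad(38)))
for q,z in(('roller',84),('timer_box',0)):
    for f in (r.place_of,r.boxes_of):
        for d in f('wrist',q)[:2]: print(q,round(d['score'],2),np.array(d['location']),wonz(d['location'],s,z))
print(wproj((536,-350,84),s))
E
```

```text
t: 16.75
eef_pos: [389.8, -350.1, 258.0]
tool_rot: [[-0.797, 0.051, 0.602], [0.053, 0.998, -0.016], [-0.601, 0.019, -0.799]]
ft_force: [-0.5, -0.2, 0.5]
gripper_width: -0.1
grip_force: 0.0
t: 17.05
eef_pos: [391.4, -350.3, 262.3]
tool_rot: [[-0.797, 0.056, 0.601], [0.056, 0.998, -0.019], [-0.601, 0.018, -0.799]]
ft_force: [-1.1, -0.6, -0.5]
gripper_width: -0.2
grip_force: 0.0
17.05 [ 391.44 -350.3   262.31] [-1.18 -0.49  2.11  0.61  1.27 -2.8 ]
[[-0.8   0.06  0.6 ]
 [ 0.06  1.   -0.02]
 [-0.6   0.02 -0.8 ]] -0.1721687423449076
travel [0. 0. 0.] twist [-0.01 -0.02 -0.04]
roller 0.55 [277.  144.9] [ 482.58 -351.21   84.  ]
roller 0.72 [279.9 146.8] [ 485.62 -348.31   84.  ]
timer_box 0.69 [279.4 129.2] [ 534.93 -349.35    0.  ]
timer_box 0.21 [408.5 210.6] [ 751.03 -108.49    0.  ]
timer_box 0.71 [282.8 170.1] [ 619.05 -348.32    0.  ]
timer_box 0.49 [438.1 161.8] [610.74 -94.03   0.  ]
[280.54 177.3 ]
```

Run:
```python
import cv2
im=cv2.imread('pics/w7.png');im=cv2.flip(im,-1)[150:420,140:420]
cv2.imwrite('pics/w7c.png',cv2.resize(im,(622,600),interpolation=cv2.INTER_CUBIC))
```

```text
(no output)
```

View pics/w7c.png

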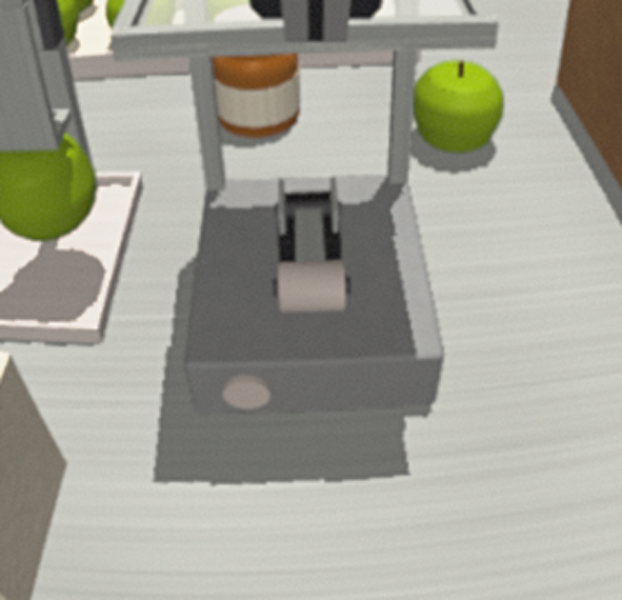

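The flipped crop shows the white roller at (312,287), the box's front top edge at row ~358, and the visor front edge at rows 25–48. I'll turn these into positions.

Run:
```python
from h import *
np.set_printoptions(precision=1,suppress=True)
s=r.state();o=lambda c:(419-c[0]/2.2214,269-c[1]/2.2214)
for n,c,z in(('roller',(312,287),84),('roller L',(278,286),84),('roller R',(347,286),84),('roller top edge?',(312,263),96),('front top L',(187,360),45),('front top R',(443,355),45),('rear? top',(210,190),45),
 ('visor front low L',(113,48),216),('visor front low R',(497,46),216),('visor up L',(117,38),226),('visor up R',(495,24),226)):
    print(n,wonz(o(c),s,z))
w,d=wray(o((312,287)),s);print('cam',w,d)
K,R,t=cam('top');
for n in('top','scene'):print(n,proj(n,(480,-351,84)))
```

```text
roller [ 475.4 -349.3   84. ]
roller L [ 477.1 -333.4   84. ]
roller R [ 474.8 -365.6   84. ]
roller top edge? [ 479.3 -349.7   96. ]
front top L [ 465.1 -285.7   45. ]
front top R [ 459.7 -412.7   45. ]
rear? top [ 600.3 -289.9   45. ]
visor front low L [ 468.6 -280.8  216. ]
visor front low R [ 458.  -415.4  216. ]
visor up L [ 456.  -286.2  226. ]
visor up R [ 455.  -412.7  226. ]
cam [ 242.7 -342.5  330.3] [ 0.7 -0.  -0.7]
top [425.5 222.2]
scene [155.7 249. ]
```

Roller at ≈ (477,−349.5,84), yaw ≈ −0.03, about 20 mm inside the visor's front edge. I'll approach along a 40° tool axis, which keeps about 67 mm between the tool's centre line and the visor edge.

Run:
```python
from h import *
move([445,-349.5,125],press_rot(-.03,np.deg2rad(40)))
move([400,-349.5,140],press_rot(-.03,np.deg2rad(40)))
```

```text
travel [0.04   0.0013 0.1419] twist [-0.0018 -0.0522 -0.0297]
travel [ 0.0668 -0.0009  0.1028] twist [-0.0018 -0.0522 -0.0297]
```

```bash
python3 -m handwheel '{"twist":[[0,-0.01,-0.006],[0,-0.02,-0.012],[0,-0.03,-0.018],[0,-0.04,-0.024],[-0.002,-0.052,-0.03],[-0.002,-0.052,-0.03],[-0.002,-0.052,-0.03],[-0.002,-0.052,-0.03],[-0.002,-0.052,-0.03],[-0.002,-0.052,-0.03]],"travel":[[0.012,0,0.018],[0.028,0,0.043],[0.045,0,0.069],[0.06,0,0.092],[0.067,0,0.103],[0.064,0,0.108],[0.057,0,0.118],[0.048,0.001,0.13],[0.04,0.0013,0.142],[0.04,0.0013,0.142]],"fingers":[1,1,1,1,1,1,1,1,1,1]}'
python3 - <<'E'
from h import *
np.set_printoptions(precision=2,suppress=True)
im=r.read_camera('wrist');s=r.state();im=r.read_camera('wrist');cv2.imwrite('pics/w8.png',im[:,:,::-1])
print(s['t'],s['eef_pos'],s['joints'],s['ft_force']); print(np.array(s['tool_rot']))
for f in (r.place_of,r.boxes_of):
    for d in f('wrist','roller')[:2]: print(round(d['score'],2),np.array(d['location']),wonz(d['location'],s,84))
p=wproj((477,-349.5,84),s);print(p)
c=cv2.flip(im[:,:,::-1],-1);x0=int(559-p[0])-110;y0=int(419-p[1])-90
x0=max(0,min(x0,340));y0=max(0,min(y0,240));print(x0,y0)
cv2.imwrite('pics/w8c.png',cv2.resize(c[y0:y0+180,x0:x0+220],(733,600),interpolation=cv2.INTER_CUBIC))
E
```

```text
t: 18.3
eef_pos: [446.5, -349.8, 125.2]
tool_rot: [[-0.766, 0.028, 0.643], [0.022, 1.0, -0.018], [-0.643, -0.0, -0.766]]
ft_force: [0.3, 0.1, -0.1]
gripper_width: -0.1
grip_force: 0.0
18.35 [ 445.84 -349.84  125.11] [-1.08 -0.24  2.19  0.75  0.96 -3.  ] [ 0.02  0.13 -0.2 ]
[[-0.77  0.03  0.64]
 [ 0.02  1.   -0.02]
 [-0.64 -0.   -0.77]]
0.94 [277.1 226.4] [ 481.1  -349.89   84.  ]
0.85 [280.2 229.1] [ 484.93 -347.93   84.  ]
[277.53 223.37]
171 105
```

View pics/w8c.png

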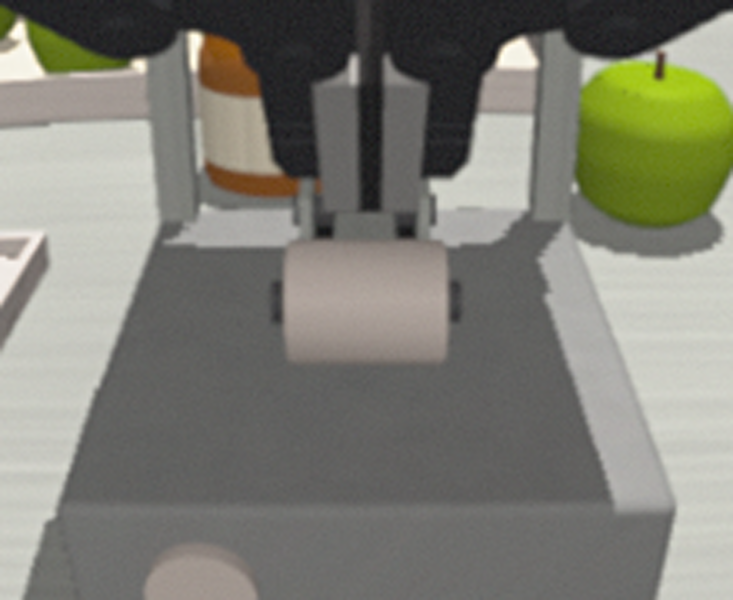

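The roller's axis is at crop (366,300), so x ≈ 478, and it is laterally in line with the fingers at column 370. I'll approach to about 4 mm short of contact, then press in small vertical steps.

```bash
python3 -m handwheel '{"twist":[[0,0,0],[0,0,0],[0,0,0],[0,0,0],[0,0,0],[0,0,0]],"travel":[[0,0,0.008],[0.001,0,0.018],[0.001,0,0.027],[0.0015,0,0.033],[0.0015,0,0.036],[0.0015,0,0.036]],"fingers":[1,1,1,1,1,1]}'
python3 -m handwheel '{"twist":[[0,0,0],[0,0,0],[0,0,0]],"travel":[[0.0013,0,0.0015],[0.0026,0,0.0031],[0.0026,0,0.0031]],"fingers":[1,1,1]}' | egrep 'pos|force: \['
python3 -m handwheel '{"twist":[[0,0,0],[0,0,0],[0,0,0]],"travel":[[0.0013,0,0.0015],[0.0026,0,0.0031],[0.0026,0,0.0031]],"fingers":[1,1,1]}' | egrep 'pos|force: \['
```

```text
t: 19.1
eef_pos: [466.5, -349.9, 94.4]
tool_rot: [[-0.767, 0.03, 0.641], [0.025, 1.0, -0.017], [-0.642, 0.003, -0.767]]
ft_force: [-0.5, 0.6, -0.2]
gripper_width: 0.3
grip_force: 0.0
eef_pos: [466.3, -350.5, 91.3]
ft_force: [-0.4, -0.2, 1.1]
eef_pos: [465.4, -350.5, 86.4]
ft_force: [-8.6, -0.7, 2.5]
```

```bash
cat > chk.py <<'E'
from h import *
np.set_printoptions(precision=2,suppress=True)
F=[];P=[]
for i in range(5):
    im=r.read_camera('wrist');s=r.state();F.append(s['ft_force']);P.append(s['eef_pos'])
p0=np.mean(P,0)
print(s['t'],p0,np.mean(F,0),np.std(F,0))
for d in r.place_of('wrist','roller')[:1]:
    print(round(d['score'],2),np.array(d['location']))
from scipy.optimize import minimize_scalar
X=478
for a in (0,.05,.1,.15,.2,.25,.3):
    v=np.array([-70,12.]);c,sn=np.cos(a),np.sin(a);w=np.array([c*v[0]-sn*v[1],sn*v[0]+c*v[1]])
    print(a,wproj((X+70+w[0],-349.8,72+w[1]),s),end=' ')
E
python3 chk.py
```

```text
19.95 [ 465.49 -350.47   86.66] [-8.24  0.65  3.12] [0.53 0.47 0.56]
0.97 [279.5 262.7]
0 [277.34 268.96] 0.05 [277.3 262.6] 0.1 [277.28 256.4 ] 0.15 [277.26 250.38] 0.2 [277.25 244.57] 0.25 [277.26 239.02] 0.3 [277.27 233.73]
```

The force is mostly horizontal (−8 N in x), so the narrow fingertip is touching the roller's front rather than its top; the lever has barely moved. I'll back off, rise, go forward over the top, and then press straight down.

```bash
python3 -m handwheel '{"twist":[[0,0,0],[0,0,0],[0,0,0],[0,0,0],[0,0,0],[0,0,0]],"travel":[[0.0023,0,-0.0019],[-0.0025,0,-0.008],[-0.0073,0,-0.0134],[-0.013,0,-0.0088],[-0.0184,0,-0.0041],[-0.0184,0,-0.0041]],"fingers":[1,1,1,1,1,1]}'
python3 chk.py
```

```text
t: 20.6
eef_pos: [478.8, -350.4, 102.3]
tool_rot: [[-0.766, 0.029, 0.642], [0.023, 1.0, -0.018], [-0.642, 0.001, -0.766]]
ft_force: [-0.4, -0.1, -0.2]
gripper_width: 0.4
grip_force: 0.0
20.85 [ 478.04 -350.27  101.7 ] [-0.43  0.22 -0.25] [0.31 0.3  0.17]
0.63 [276.2 236.7]
0 [276.36 233.96] 0.05 [276.32 227.62] 0.1 [276.29 221.49] 0.15 [276.28 215.61] 0.2 [276.27 210.  ] 0.25 [276.28 204.69] 0.3 [276.29 199.7 ]
```

```bash
python3 -m handwheel '{"twist":[[0,0,0],[0,0,0],[0,0,0]],"travel":[[0.0013,0,0.0015],[0.0026,0,0.0031],[0.0026,0,0.0031]],"fingers":[1,1,1]}' | egrep 'pos|force: \['
for i in 1 2 3; do python3 -m handwheel '{"twist":[[0,0,0],[0,0,0],[0,0,0]],"travel":[[0.0013,0,0.0015],[0.0013,0,0.0015],[0.0013,0,0.0015]],"fingers":[1,1,1]}' | egrep 'pos|force: \['; done
python3 chk.py
```

```text
eef_pos: [477.6, -350.7, 97.7]
ft_force: [-2.4, -0.1, 1.0]
eef_pos: [477.9, -350.8, 96.2]
ft_force: [-2.1, -0.1, 2.5]
eef_pos: [477.8, -350.8, 94.1]
ft_force: [-2.9, -0.3, 2.1]
eef_pos: [477.8, -350.8, 92.1]
ft_force: [-3.8, -1.1, 3.5]
22.35 [ 477.8  -350.76   92.2 ] [-4.25 -1.03  2.91] [0.33 0.17 0.52]
0.59 [276.5 235. ]
0 [277.17 250.36] 0.05 [277.13 243.75] 0.1 [277.1  237.34] 0.15 [277.08 231.16] 0.2 [277.08 225.24] 0.25 [277.08 219.61] 0.3 [277.09 214.29]
```

Contact is as modelled, and force, geometry and camera all put the lever at about 0.11. I'll press another 3 mm and check.

```bash
python3 -m handwheel '{"twist":[[0,0,0],[0,0,0],[0,0,0],[0,0,0]],"travel":[[0.0006,0,0.0008],[0.0013,0,0.0015],[0.0019,0,0.0023],[0.0019,0,0.0023]],"fingers":[1,1,1,1]}' | egrep 'pos|force: \['
python3 chk.py
```

```text
eef_pos: [477.7, -350.6, 88.9]
ft_force: [-5.0, -1.0, 3.4]
23.05 [ 477.8  -350.62   89.1 ] [-4.8  -0.53  3.49] [0.35 0.33 0.16]
0.77 [276.9 236.3]
0 [276.88 255.8 ] 0.05 [276.84 249.11] 0.1 [276.81 242.61] 0.15 [276.79 236.33] 0.2 [276.78 230.31] 0.25 [276.79 224.58] 0.3 [276.8  219.15]
```

```bash
python3 -m handwheel '{"twist":[[0,0,0],[0,0,0],[0,0,0]],"travel":[[0.0006,0,0.0008],[0.0013,0,0.0015],[0.0013,0,0.0015]],"fingers":[1,1,1]}' | egrep 'pos|force: \['
python3 chk.py
cat > lamp.py <<'E'
from h import *
S=dict(eef_pos=np.array([445.84,-349.84,125.11]),tool_rot=press_rot(-.025,np.deg2rad(40)))
L=wonz((328,141),S,25);s=r.state();im=r.read_camera('wrist');p=wproj(L,s);i=p.round().astype(int)
o=cv2.imread('pics/w8.png')[139:144,326:331,::-1].reshape(-1,3).mean(0)
print('\nlamp',L,p,'before',o,'now',im[i[1]-2:i[1]+3,i[0]-2:i[0]+3].reshape(-1,3).mean(0))
cv2.imwrite('pics/lamp.png',cv2.flip(im[:,:,::-1],-1))
E
python3 lamp.py
```

```text
eef_pos: [477.8, -350.6, 87.0]
ft_force: [-4.5, -0.3, 3.7]
23.65 [ 477.79 -350.57   87.1 ] [-4.92 -0.94  3.5 ] [0.42 0.27 0.24]
0.63 [278.6 234.6]
0 [276.81 259.48] 0.05 [276.77 252.73] 0.1 [276.74 246.17] 0.15 [276.72 239.84] 0.2 [276.71 233.75] 0.25 [276.72 227.95] 0.3 [276.73 222.46] 
lamp [ 463.32052881 -312.80933427   25.        ] [340.99539456 150.72046475] before [159.28 149.2  142.16] now [164.48 154.08 146.76]
```

The front button didn't change, so it tells me nothing. I'll measure the lever angle more precisely from the roller's silhouette edge, calibrated on the at-rest picture.

```bash
cat > edge.py <<'E'
from h import *
def low(s,X,a):
    v=np.array([-70,12.]);c,sn=np.cos(a),np.sin(a);w=np.array([c*v[0]-sn*v[1],sn*v[0]+c*v[1]])
    t=np.linspace(0,2*np.pi,181);return min(wproj((X+70+w[0]+12*np.cos(q),-350,72+w[1]+12*np.sin(q)),s)[1] for q in t)
def prof(im):
    g=cv2.cvtColor(im,cv2.COLOR_BGR2GRAY).astype(float);return g[:,[265,268,290,293]].mean(1)
def edge(im,a,b):
    p=prof(im);d=p[a+2:b+2]-p[a-2:b-2];k=a+np.argmax(d);return k,p[k-4:k+5].astype(int)
S=dict(eef_pos=np.array([445.84,-349.84,125.11]),tool_rot=press_rot(-.022,np.deg2rad(40)))
print(edge(cv2.imread('pics/w8.png'),180,230),[round(low(S,X,0),1) for X in(475,478,481)])
s=r.state();im=cv2.imread('pics/lamp.png');im=cv2.flip(im,-1)
print(edge(im,180,245),[(a,round(low(s,478,a),1)) for a in(.05,.1,.15,.2,.25,.3)])
E
python3 edge.py
```

```text
(np.int64(206), array([ 97,  95,  96, 101, 112, 123, 131, 135, 138])) [np.float64(203.1), np.float64(205.6), np.float64(208.0)]
(np.int64(213), array([ 99,  99,  98, 103, 117, 125, 130, 134, 138])) [(0.05, np.float64(229.2)), (0.1, np.float64(222.8)), (0.15, np.float64(216.7)), (0.2, np.float64(210.8)), (0.25, np.float64(205.2)), (0.3, np.float64(200.0))]
```

The silhouette gives ≈ 0.18 rad, just past the 0.15 click, and force and geometry agree. I'll add 1 mm for margin, hold 0.6 s, then release upward and withdraw along the tool axis.

```bash
python3 -m handwheel '{"twist":[[0,0,0],[0,0,0],[0,0,0],[0,0,0],[0,0,0],[0,0,0]],"travel":[[0.0006,0,0.0008],[0.0006,0,0.0008],[0.0006,0,0.0008],[0.0006,0,0.0008],[0.0006,0,0.0008],[0.0006,0,0.0008]],"fingers":[1,1,1,1,1,1]}' | egrep 'pos|force: \['
python3 lamp.py; python3 edge.py | tail -1
```

```text
eef_pos: [477.8, -350.6, 86.1]
ft_force: [-5.7, -1.3, 3.9]

lamp [ 463.32033051 -312.8093597    25.        ] [341.17254366 152.13498545] before [159.28 149.2  142.16] now [164.64 154.16 146.52]
(np.int64(214), array([ 98,  99, 102, 115, 124, 130, 133, 138, 142])) [(0.05, np.float64(231.0)), (0.1, np.float64(224.6)), (0.15, np.float64(218.4)), (0.2, np.float64(212.5)), (0.25, np.float64(206.9)), (0.3, np.float64(201.6))]
```

```bash
python3 -m handwheel '{"twist":[[0,0,0],[0,0,0],[0,0,0],[0,0,0],[0,0,0],[0,0,0],[0,0,0],[0,0,0],[0,0,0],[0,0,0],[0,0,0],[0,0,0]],"travel":[[-0.002,0,-0.0023],[-0.0045,0,-0.0054],[-0.007,0,-0.0085],[-0.0096,0,-0.0115],[-0.0096,0,-0.02],[-0.0096,0,-0.035],[-0.0096,0,-0.055],[-0.0096,0,-0.08],[-0.0096,0,-0.105],[-0.0096,0,-0.125],[-0.0096,0,-0.135],[-0.0096,0,-0.135]],"fingers":[1,1,1,1,1,1,1,1,1,1,1,1]}'
python3 - <<'E'
from h import *
np.set_printoptions(precision=1,suppress=True)
im=r.read_camera('wrist');s=r.state();im=r.read_camera('wrist');cv2.imwrite('pics/end_w.png',im[:,:,::-1])
print(s['t'],s['eef_pos'],s['ft_force'])
for d in r.place_of('wrist','roller')[:1]:print(d['score'],wonz(d['location'],s,84))
for n in('scene','top'):
    im=r.read_camera(n);cv2.imwrite(f'pics/end_{n}.png',im[:,:,::-1])
    for q,z in(('carrier_grip',231),('carrier_foot',None),('bowl',0),('carton_a',0)):
        for d in r.place_of(n,q)[:2]:print(n,q,round(d['score'],2),onz(n,d['location'],z or 120))
a=cv2.imread('pics/end_scene.png')[130:350,110:450];cv2.imwrite('pics/end_c.png',cv2.resize(a,(800,518),interpolation=cv2.INTER_CUBIC))
E
```

```text
t: 25.6
eef_pos: [398.1, -349.0, 197.0]
tool_rot: [[-0.766, 0.031, 0.643], [0.024, 1.0, -0.021], [-0.643, -0.001, -0.766]]
ft_force: [0.3, -0.1, 0.5]
gripper_width: -0.1
grip_force: 0.0
25.65 [ 398.3 -348.5  195.9] [-0.  -0.3 -0.1]
0.63 [ 479.4 -347.2   84. ]
scene carrier_grip 0.69 [ 572.9 -196.9  231. ]
scene carrier_foot 0.63 [ 570.6 -190.6  120. ]
scene bowl 0.95 [456.9  -7.7 120. ]
scene carton_a 0.97 [ 461.5 -172.6  120. ]
scene carton_a 0.78 [459.6 142.9 120. ]
top carrier_grip 0.72 [ 575.6 -193.6  231. ]
top carrier_grip 0.68 [ 393.3 -130.6  231. ]
top carrier_foot 0.68 [ 565.2 -201.5  120. ]
top carrier_foot 0.58 [ 593.9 -222.3  120. ]
top bowl 0.73 [379.8  13.5 120. ]
top carton_a 0.72 [377.1 166.9 120. ]
top carton_a 0.54 [ 596.6 -218.9  120. ]
```

View pics/end_c.png

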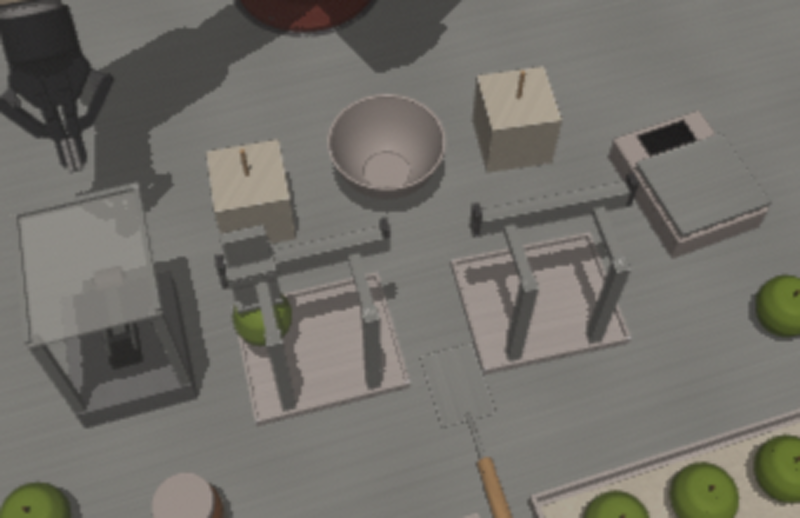

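The final view shows the carrier hanging at the far stop, crop (245,262), with the apple on it. Cartons and bowl haven't moved, the roller is back at rest, and the robot is clear of everything.

```bash
python3 -c "
from rig import r
print(r.job_done())"
```

```text
the job is handed in; nothing more can be done
None
```

The job is handed in at about 26 s of the 58 s: the carrier hangs released against the cooling rail's far stop with its apple, and I pressed the timer lever to about 0.19 rad, held it and let it spring back; the click itself gave no signal, so I judged it from lever angle and force.

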